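# Find the loose cover board and push it open

### The job

One of the four cover boards on the wooden hardware box is loose, the others are packed tight. Press the boards lightly at their dark dots, one after another, until you find the one that rocks, then push that board up and over with the outside of your fingers until it stands upright, and leave it standing open. Pick nothing up, and leave the glue bottle, the cup and the rasp where they are.

Things in the scene. Friction and masses are not known exactly. Their poses are not given: they have to be found in the camera images.
- chest: wooden hardware box screwed to the bench, 134 (x) x 376 (y) x 75 mm tall, with four like cover boards flush in its top, in a row along y (pitch 88 mm), over compartments 57 mm deep. Origin: centre of its underside; x points away from the robot (box turned up to 0.25 rad), z up. Three boards, others each time, are packed tight beneath and give under 0.1 rad however pressed; one is loose. They look alike.
- board_1 (a joint): tilt of the first (at box y = +132 mm) board, rad: 0 flush, grows as its far end sinks and its near edge rises, 1.57 upright, stop 1.75. 104 (x) x 82 x 10 mm, pale wood, on pins along y at box x = +14 mm, 70 mm above the bench: 66 mm from the near edge, 38 mm from the far one. If loose, 3 to 4 N at the dot tips it; it stays at any angle. Pressing nearer than the pins does nothing.
- board_1_dot (a point): centre of the dark 16 mm press dot on top of the first (at box y = +132 mm) board, 24 mm beyond the pins, 75 mm above the bench when closed; moves with the board
- board_1_edge (a point): middle of the near edge of the first (at box y = +132 mm) board, top side, 66 mm from the pins towards the robot; rises as the board tilts and is then pushed from its underside, away from the robot
- board_2 (a joint): tilt of the second (box y = +44 mm) board, rad: 0 flush, grows as its far end sinks and its near edge rises, 1.57 upright, stop 1.75. 104 (x) x 82 x 10 mm, pale wood, on pins along y at box x = +14 mm, 70 mm above the bench: 66 mm from the near edge, 38 mm from the far one. If loose, 3 to 4 N at the dot tips it; it stays at any angle. Pressing nearer than the pins does nothing.
- board_2_dot (a point): centre of the dark 16 mm press dot on top of the second (box y = +44 mm) board, 24 mm beyond the pins, 75 mm above the bench when closed; moves with the board
- board_2_edge (a point): middle of the near edge of the second (box y = +44 mm) board, top side, 66 mm from the pins towards the robot; rises as the board tilts and is then pushed from its underside, away from the robot
- board_3 (a joint): tilt of the third (box y = -44 mm) board, rad: 0 flush, grows as its far end sinks and its near edge rises, 1.57 upright, stop 1.75. 104 (x) x 82 x 10 mm, pale wood, on pins along y at box x = +14 mm, 70 mm above the bench: 66 mm from the near edge, 38 mm from the far one. If loose, 3 to 4 N at the dot tips it; it stays at any angle. Pressing nearer than the pins does nothing.
- board_3_dot (a point): centre of the dark 16 mm press dot on top of the third (box y = -44 mm) board, 24 mm beyond the pins, 75 mm above the bench when closed; moves with the board
- board_3_edge (a point): middle of the near edge of the third (box y = -44 mm) board, top side, 66 mm from the pins towards the robot; rises as the board tilts and is then pushed from its underside, away from the robot
- board_4 (a joint): tilt of the fourth (box y = -132 mm) board, rad: 0 flush, grows as its far end sinks and its near edge rises, 1.57 upright, stop 1.75. 104 (x) x 82 x 10 mm, pale wood, on pins along y at box x = +14 mm, 70 mm above the bench: 66 mm from the near edge, 38 mm from the far one. If loose, 3 to 4 N at the dot tips it; it stays at any angle. Pressing nearer than the pins does nothing.
- board_4_dot (a point): centre of the dark 16 mm press dot on top of the fourth (box y = -132 mm) board, 24 mm beyond the pins, 75 mm above the bench when closed; moves with the board
- board_4_edge (a point): middle of the near edge of the fourth (box y = -132 mm) board, top side, 66 mm from the pins towards the robot; rises as the board tilts and is then pushed from its underside, away from the robot
- glue: bystander: black glue bottle with a white cap, 52 mm diameter, 115 mm tall, standing loose off one end of the box. Origin: centre of its foot; z up.
- cup: bystander: steel cup, 68 mm wide at the rim, 85 mm tall, standing loose off the other end of the box. Origin: centre of its foot; z up.
- rasp: bystander: rasp with an orange handle, 195 mm long, 20 mm high, lying loose beyond the box. Origin: on the bench under the joint of handle and blade; x along the blade.

How it is judged (in metres and radians):
On the way, in this order (a step that is already met when the one before it is completed fails the run):
1. the loose board is pressed and rocks (value of joint any of board_1, board_2, board_3, board_4 above 0.25 rad), for 0.1 s.
2. the loose board is pushed upright (value of joint any of board_1, board_2, board_3, board_4 above 1.4 rad), for 0.1 s.
At the end, for the whole second after the job is handed in: One cover board stands open at 1.4 rad or more (upright within 10 degrees, or leaning beyond); glue bottle, cup and rasp are within 30 mm of where they stood, bottle and cup upright within 0.3 rad (value of joint any of board_1, board_2, board_3, board_4 above 1.4 rad and distance of each of glue, cup, rasp from where it was at the start of the episode below 0.03 m and angle between each of glue, cup's own z axis and vertical below 0.3 rad); the robot touches nothing.
It fails at once if the glue bottle, cup or rasp is moved more than 50 mm, or lifted (distance of any of glue, cup, rasp from where it was at the start of the episode above 0.05 m or height (world z) of any of glue, cup, rasp above 0.02 m).
It fails at once if a board or the box is pressed with more than 60 N (contact force between the fingers and chest above 60 N).
It also fails if it takes over 54 s, if anything falls off the work surface, if the arm or the gripper's body presses on something with over 40 N, if the wrist force passes 120 N, or if a joint passes its speed limit or range.

### The arm

A 7-joint arm with a two-finger parallel gripper is mounted at the origin on the work surface. World frame = base frame: x ahead of the robot, y to its left, z up, the work surface at z = 0. Lengths are in mm, angles in rad, forces in N, time in s.
With the tool pointing down it reaches from about 400 to 875 mm from the base axis. Payload 4.4 kg.
Tool frame: the origin (TCP) lies at the very end of the fingers, on their centre line; the grasp point (between the pads) lies 19 mm behind it (ctrl.grip_depth is the distance from the TCP to the grasp point, in mm); z points along the fingers, x is the direction in which the jaws open and shut, and the axes are right-handed (so a half turn about z gives the same grasp; the last joint's range is limited). The gripper opens to 85 mm and grips with 20 to 120 N. Pads are 22 mm wide; open, the fingers measure 114 mm over their backs; the gripper's body (76 mm by 85 mm) begins 54 mm behind the grasp point. The pads swing forward as they close: fully open they stand 13 mm farther back than shut.
Start: joints at [-1.392, 0.628, 0.038, 1.517, -0.027, 0.996, -0.02], TCP at [157.51, 630.641, 231.313] pointing down, gripper open.
Joint ranges: [-3.06, 3.06], [-0.37, 2.12], [-1.25, 1.32], [0.18, 2.47], [-1.1, 4.24], [0.23, 1.98], [-2.94, 2.94]. Speed limits (rad/s): [2.57, 2.57, 3.14, 3.14, 3.14, 3.14, 3.14].

### API

Orientations are given as [roll, pitch, yaw] about the fixed x, y, z axes, in that order (R = Rz(yaw) Ry(pitch) Rx(roll)).
In Python, from cell import ctrl gives the robot as it stands.
- The arm moves only by the shell command python3 -m creep 'ROWS'. ROWS is JSON, a list of rows, each an object with "hand": the opening, from 0 (shut) to 1 (fully open); "travel": the shift along the tool's x, y, z in cm, a list of three; "angular": the turn, a rotation vector about the tool's x, y, z in degrees, a list of three. In form: [{"hand": hand, "travel": [tx, ty, tz], "angular": [rx, ry, rz]}, ...]. A call has 1 to 20 rows; each row is the pose to reach, as a shift and turn from the pose measured when the call began, along the tool's axes at that moment; what a row does not reach only later rows make up. A row lasts 1/10 s, in which the tool goes at most 50 mm and 8.59 degrees, less where a joint would pass 70% of its speed; a pose out of reach is approached as far as the arm can. A call with a gripper value outside its range is refused whole. The fingers move at their own pace and stop on an object; the grip force is fixed at half the most. Time passes only in rows, so rows that repeat a pose let the fingers close. It gives the time, the measured TCP pose, the force and the opening at its end, in the units of the state.
- ctrl.read_state(): the state, without advancing time (a new reading comes with each control period).
- ctrl.get_image(name): name is "side" or "top"; returns a dict with "frame" (400x640x3 uint8, red, green, blue), "fx", "fy", "cx", "cy" (pixels), "origin" and "orientation" of the camera in the world. Camera axes: x right, y down, z forward; pixel columns grow to the right and rows downward; lengths in mm; the calibration is good to about 2 mm. A picture is of the moment at which its call begins. There is no depth.
- ctrl.finish_job(): hands the job in, once; it reports no verdict.
Trained networks look in the newest picture that a camera, given by its name, has taken for a name from the list of things; names that differ only in an ending like _2 or _b are one class to them, and where a whole thing is asked for, a point or a joint stands for the part that bears it (a point fixed in the world has none). Each returns a list of dicts, best first, with "confidence" (0 to 1); they miss things now and then, are a little off and sometimes report something else, mostly with a low value. They report only what shows in the picture. A call takes as long as a camera call.
- ctrl.regions_of(camera, thing): "region" (400x640 bool, what is visible of it).
- ctrl.spot_point(camera, thing): "at" ([x, y, z] in mm, in world coordinates, good to about 4 mm: a listed point, or the origin of a listed thing).
The state is a dict: "clock": time; "qpos": joint angles; "qd": joint speeds; "tau": joint torques, N m; "eef_pos": TCP position; "tool_rot": TCP orientation; "force": force on the tool from outside, world axes, zero at the start; "torque": the same for the moment, N m; "width": finger opening in mm.
Only numpy, scipy, OpenCV 4.12 (cv2) and the standard library are available. Lean on these libraries where they do the work, as an engineer would, in place of code of your own. Each camera call takes 0.05 s, during which the arm holds its last target. There are 200 camera calls.

## Working session

There is one attempt and no reset: what is moved stays moved. The work goes in short steps, Python scripts to look and compute and a shell command to move; the robot and the scene stay as the last step left them, time stands still between calls to the robot, and variables do not carry over. Pictures are saved under pics/ and viewed, about 8 in all and at most 12, crops included, and the job is handed in when it is done.

```bash
mkdir -p pics; python3 - <<'E'
from cell import ctrl
import cv2,numpy as np
s=ctrl.read_state();print(s)
for c in("top","side"):
    im=ctrl.get_image(c);cv2.imwrite(f"pics/{c}0.png",im["frame"][:,:,::-1])
    print(c,{k:np.round(v,3).tolist() for k,v in im.items() if k!="frame"})
    for t in("board_1_dot","board_1_edge","chest","glue","cup","rasp"):
        print(t,[(np.round(d["at"],0).tolist(),round(d["confidence"],2)) for d in ctrl.spot_point(c,t)])
E
```

```text
{'clock': 0.0, 'qpos': array([-1.39181476,  0.62933999,  0.03846478,  1.51838617, -0.02701453,
        0.99629454, -0.02002934]), 'qd': array([ 2.32126073e-04, -1.63722575e-03, -5.12988843e-06,  8.80792926e-04,
        1.81901076e-03,  1.35065673e-04, -1.06021357e-03]), 'tau': array([-1.20550005e-03, -5.63406873e+01,  1.22629579e+00, -1.93439054e+01,
        1.11496914e-02,  1.06156166e-02,  1.52511443e-06]), 'eef_pos': array([157.35158203, 630.01394157, 230.38767396]), 'tool_rot': array([3.14156607e+00, 1.90923944e-03, 1.32595861e+00]), 'force': array([-0.17098412, -0.05994284,  0.41919152]), 'torque': array([ 0.00727834,  0.01063846, -0.02012104]), 'width': 85.59517068549732}
top {'fx': 394.518, 'fy': 394.518, 'cx': 317.13, 'cy': 195.237, 'origin': [573.084, 21.59, 888.507], 'orientation': [-3.041, -0.007, -1.583]}
board_1_dot [([586.0, 124.0, 72.0], 0.62)]
board_1_edge [([499.0, 110.0, 74.0], 0.91), ([521.0, -62.0, 74.0], 0.23)]
chest [([566.0, -13.0, -0.0], 0.63)]
glue [([608.0, -294.0, -1.0], 0.78)]
cup [([556.0, 274.0, -1.0], 0.89)]
rasp [([756.0, 3.0, -2.0], 0.82)]
side {'fx': 467.966, 'fy': 467.966, 'cx': 326.791, 'cy': 205.842, 'origin': [286.195, 805.4, 897.702], 'orientation': [-2.307, 0.016, -2.732]}
board_1_dot [([586.0, 121.0, 76.0], 0.71)]
board_1_edge [([496.0, 111.0, 76.0], 0.84)]
chest [([565.0, -13.0, -0.0], 0.82)]
glue [([609.0, -296.0, 1.0], 0.6)]
cup [([559.0, 269.0, -1.0], 0.63)]
rasp [([757.0, 3.0, 2.0], 0.6)]
```

View pics/top0.png

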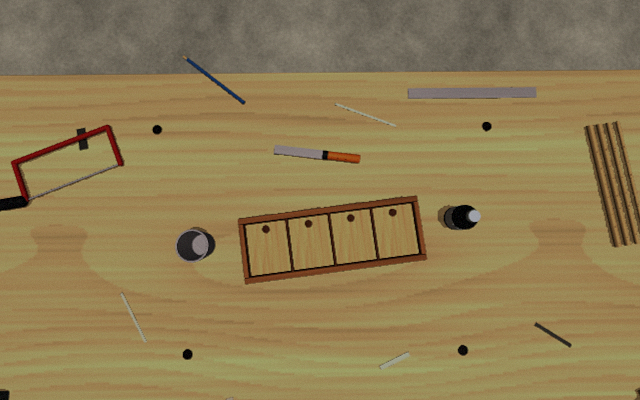

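```bash
cat >h.py <<'E'
from cell import ctrl
import cv2,numpy as np
from scipy.spatial.transform import Rotation as R
def px(c,im,rows):  # world mm -> pixel
    Rw=R.from_euler('xyz',im["orientation"]).as_matrix()
    p=(np.array(rows)-im["origin"])@Rw
    return p[:,:2]/p[:,2:]*[im["fx"],im["fy"]]+[im["cx"],im["cy"]]
def plane(im,uv,z):  # pixel -> world at height z
    Rw=R.from_euler('xyz',im["orientation"]).as_matrix()
    d=Rw@np.array([(uv[0]-im["cx"])/im["fx"],(uv[1]-im["cy"])/im["fy"],1]);o=np.array(im["origin"])
    return o+d*(z-o[2])/d[2]
YAW=0.128;C=np.array([566,-13,0.])
def box(p,C=C,yaw=YAW): return C+R.from_euler('z',yaw).apply(p)
def rel(target,Rt=None,s=None):
    """travel cm (tool axes) and angular deg from now to world target / orientation matrix"""
    s=s or ctrl.read_state();R0=R.from_euler('xyz',s["tool_rot"])
    t=R0.inv().apply(np.array(target)-s["eef_pos"])/10
    a=np.degrees((R0.inv()*Rt).as_rotvec()) if Rt is not None else None
    return np.round(t,2),None if a is None else np.round(a,1)
E
python3 - <<'E'
from h import *
im=ctrl.get_image("top");f=im["frame"].copy()
for y in(132,44,-44,-132):
    for x in(-52,38-0): 
        u=px("top",im,[box([x,y,75])])[0];cv2.circle(f,tuple(int(v) for v in u),3,(255,0,0),1);print(y,x,u.round(1),box([x,y,75]).round(0))
cv2.imwrite("pics/top1.png",f[:,:,::-1])
E
```

```text
132 -52 [270.6 273. ] [498. 111.  75.]
132 38 [265. 229.] [587. 123.  75.]
44 -52 [313.5 266.9] [509.  24.  75.]
44 38 [307.4 223. ] [598.  35.  75.]
-44 -52 [356.2 260.8] [520. -63.  75.]
-44 38 [349.7 217. ] [609. -52.  75.]
-132 -52 [398.7 254.7] [ 531. -151.   75.]
-132 38 [391.8 211.1] [ 621. -139.   75.]
```

View pics/top1.png

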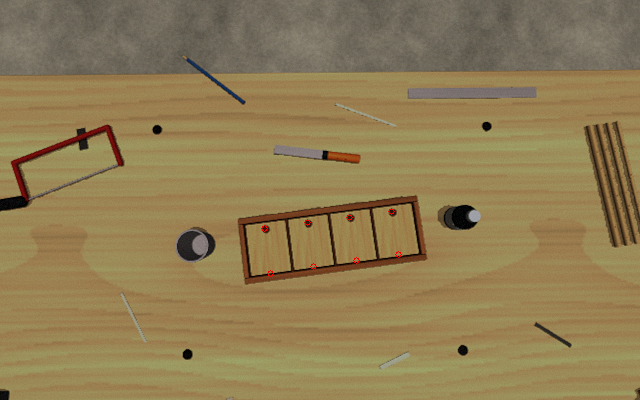

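```bash
python3 - <<'E'
from h import *
Rt=R.from_euler('xyz',[np.pi,0,np.pi/2+YAW])
print(rel(box([38,132,120]),Rt))
E
```

```text
(array([-38.87,  53.96,  11.13]), array([ -0. ,  -0. , -21.4]))
```

```bash
python3 -m creep '[{"hand":0,"travel":[-10,14,2],"angular":[0,0,-6]},{"hand":0,"travel":[-20,28,5],"angular":[0,0,-12]},{"hand":0,"travel":[-30,41,8],"angular":[0,0,-18]},{"hand":0,"travel":[-38.9,54,11.1],"angular":[0,0,-21.4]},{"hand":0,"travel":[-38.9,54,11.1],"angular":[0,0,-21.4]},{"hand":0,"travel":[-38.9,54,11.1],"angular":[0,0,-21.4]},{"hand":0,"travel":[-38.9,54,11.1],"angular":[0,0,-21.4]},{"hand":0,"travel":[-38.9,54,11.1],"angular":[0,0,-21.4]},{"hand":0,"travel":[-38.9,54,11.1],"angular":[0,0,-21.4]},{"hand":0,"travel":[-38.9,54,11.1],"angular":[0,0,-21.4]},{"hand":0,"travel":[-38.9,54,11.1],"angular":[0,0,-21.4]},{"hand":0,"travel":[-38.9,54,11.1],"angular":[0,0,-21.4]},{"hand":0,"travel":[-38.9,54,11.1],"angular":[0,0,-21.4]},{"hand":0,"travel":[-38.9,54,11.1],"angular":[0,0,-21.4]},{"hand":0,"travel":[-38.9,54,11.1],"angular":[0,0,-21.4]},{"hand":0,"travel":[-38.9,54,11.1],"angular":[0,0,-21.4]}]'
python3 - <<'E'
from h import *
Rt=R.from_euler('xyz',[np.pi,0,np.pi/2+YAW])
print(rel(box([38,132,76]),Rt), ctrl.read_state()["force"])
im=ctrl.get_image("side");cv2.imwrite("pics/s2.png",im["frame"][:,:,::-1])
E
```

```text
clock: 2.35
eef_pos: [587.0, 122.1, 120.1]
tool_rot: [-3.141, -0.001, 1.698]
force: [-0.0, 0.9, -0.5]
width: -0.0
(array([ 0.06, -0.01,  4.41]), array([-0., -0., -0.])) [-0.04769077  0.91259119 -0.5361952 ]
```

View pics/s2.png

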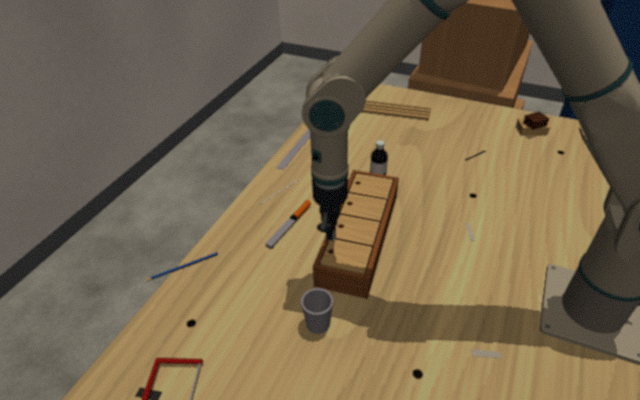

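The picture shows the shut fingers at about (331,236), just above board 1's dot near (331,251). The cup at (318,310) is clear of them. I'll descend gently.

```bash
python3 -m creep '[{"hand":0,"travel":[0,0,3],"angular":[0,0,0]},{"hand":0,"travel":[0,0,4.1],"angular":[0,0,0]},{"hand":0,"travel":[0,0,4.3],"angular":[0,0,0]},{"hand":0,"travel":[0,0,4.5],"angular":[0,0,0]},{"hand":0,"travel":[0,0,4.6],"angular":[0,0,0]}]'
```

```text
clock: 2.9
eef_pos: [586.8, 124.1, 75.0]
tool_rot: [3.141, -0.001, 1.701]
force: [-1.2, 1.1, 3.3]
width: 0.1
```

```bash
python3 -m creep '[{"hand":0,"travel":[0,0,0.1],"angular":[0,0,0]},{"hand":0,"travel":[0,0,0.2],"angular":[0,0,0]},{"hand":0,"travel":[0,0,0.2],"angular":[0,0,0]}]'
```

```text
clock: 3.2
eef_pos: [586.9, 124.2, 74.8]
tool_rot: [3.14, -0.001, 1.701]
force: [-4.0, -0.4, 10.1]
width: 0.1
```

Board 1 pushes back with 10 N and sinks only 0.2 mm, so it is tight. Next is board 2.

```bash
python3 -m creep '[{"hand":0,"travel":[0,0,-1.5],"angular":[0,0,0]},{"hand":0,"travel":[-4.4,0,-1.5],"angular":[0,0,0]},{"hand":0,"travel":[-8.8,0,-1.5],"angular":[0,0,0]},{"hand":0,"travel":[-8.8,0,-1.5],"angular":[0,0,0]},{"hand":0,"travel":[-8.8,0,-0.5],"angular":[0,0,0]},{"hand":0,"travel":[-8.8,0,-0.2],"angular":[0,0,0]},{"hand":0,"travel":[-8.8,0,0],"angular":[0,0,0]},{"hand":0,"travel":[-8.8,0,0.15],"angular":[0,0,0]},{"hand":0,"travel":[-8.8,0,0.15],"angular":[0,0,0]}]'
```

```text
clock: 4.1
eef_pos: [598.2, 38.4, 73.1]
tool_rot: [3.14, -0.002, 1.702]
force: [-0.8, 0.9, 1.1]
width: -0.1
```

```bash
python3 -m creep '[{"hand":0,"travel":[-0.2,0,0.2],"angular":[0,0,0]},{"hand":0,"travel":[-0.3,0,0.3],"angular":[0,0,0]},{"hand":0,"travel":[-0.3,0,0.3],"angular":[0,0,0]}]'
```

```text
clock: 4.4
eef_pos: [599.4, 36.1, 70.3]
tool_rot: [3.139, -0.003, 1.703]
force: [0.3, 2.3, 2.2]
width: 0.1
```

Board 2 sinks 4.7 mm under only about 2 N, so it is the loose one. I'll press deeper.

```bash
python3 -m creep '[{"hand":0,"travel":[0,-0.1,0.3],"angular":[0,0,0]},{"hand":0,"travel":[0,-0.2,0.6],"angular":[0,0,0]},{"hand":0,"travel":[0,-0.3,0.9],"angular":[0,0,0]},{"hand":0,"travel":[0,-0.3,1.2],"angular":[0,0,0]},{"hand":0,"travel":[0,-0.3,1.2],"angular":[0,0,0]}]'
python3 - <<'E'
from h import *
im=ctrl.get_image("side");cv2.imwrite("pics/s3.png",cv2.resize(im["frame"][130:330,230:480,::-1],None,fx=3,fy=3))
E
```

```text
clock: 4.9
eef_pos: [597.4, 35.3, 58.3]
tool_rot: [3.137, -0.002, 1.703]
force: [2.0, 1.4, 1.6]
width: 0.3
```

View pics/s3.png

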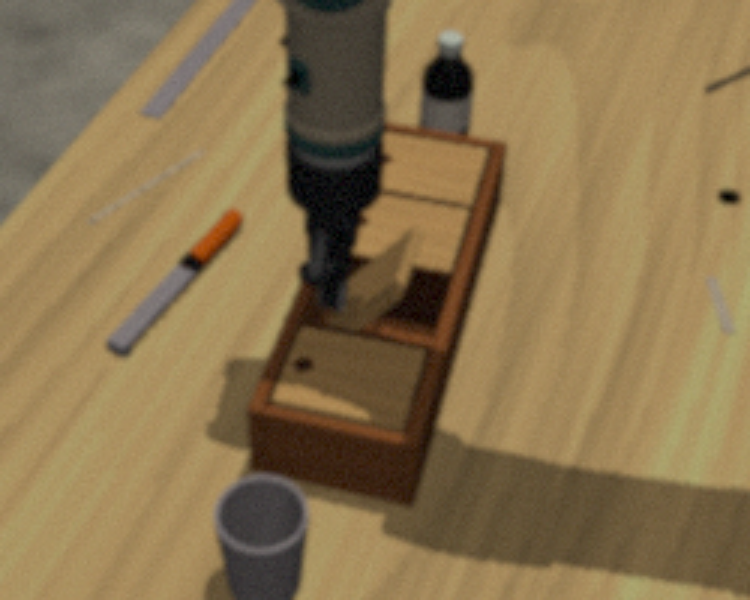

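The picture shows board 2 tilted about 50°: its raised near edge is at crop (410,240) and the compartment behind it is open. Now I'll lift straight up, move back over it, and come down on the near side.

```bash
python3 -m creep '[{"hand":0,"travel":[0,0,-4],"angular":[0,0,0]},{"hand":0,"travel":[0,0,-8],"angular":[0,0,0]},{"hand":0,"travel":[0,0,-12],"angular":[0,0,0]},{"hand":0,"travel":[0,0,-12],"angular":[0,0,0]},{"hand":0,"travel":[0,-4,-12],"angular":[0,0,0]},{"hand":0,"travel":[0,-8,-12],"angular":[0,0,0]},{"hand":0,"travel":[0,-12,-12],"angular":[0,0,0]},{"hand":0,"travel":[0,-12,-12],"angular":[0,0,0]},{"hand":0,"travel":[0,-12,-12],"angular":[0,0,0]},{"hand":0,"travel":[0,-12,-8],"angular":[0,0,0]},{"hand":0,"travel":[0,-12,-4],"angular":[0,0,0]},{"hand":0,"travel":[0,-12,-3.7],"angular":[0,0,0]},{"hand":0,"travel":[0,-12,-3.7],"angular":[0,0,0]}]'
python3 - <<'E'
from h import *
s=ctrl.read_state();print(R.from_euler('z',-YAW).apply(s["eef_pos"]-C),rel(box([-2,44,95])))
im=ctrl.get_image("side");cv2.imwrite("pics/s4.png",cv2.resize(im["frame"][130:330,230:480,::-1],None,fx=3,fy=3))
E
```

```text
clock: 6.25
eef_pos: [478.5, 19.4, 94.0]
tool_rot: [3.139, -0.002, 1.703]
force: [0.5, -0.2, -0.6]
width: -0.1
[-82.62544344  43.32447103  94.03951109] (array([ 0.04,  8.06, -0.07]), None)
```

View pics/s4.png

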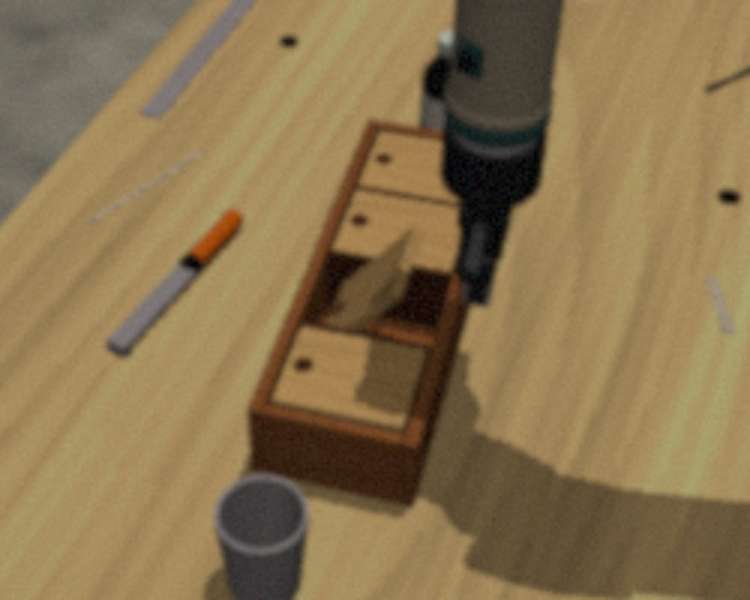

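The board stays tilted, with its edge near crop (410,232), and the fingers are in front of it at (480,295). Now I'll push it away from the robot.

```bash
python3 -m creep '[{"hand":0,"travel":[0,2.5,0],"angular":[0,0,0]},{"hand":0,"travel":[0,4,0],"angular":[0,0,0]},{"hand":0,"travel":[0,5,0],"angular":[0,0,0]},{"hand":0,"travel":[0,6,0],"angular":[0,0,0]},{"hand":0,"travel":[0,7,0],"angular":[0,0,0]},{"hand":0,"travel":[0,7.7,0],"angular":[0,0,0]},{"hand":0,"travel":[0,8.2,0],"angular":[0,0,0]},{"hand":0,"travel":[0,8.2,0],"angular":[0,0,0]}]'
python3 - <<'E'
from h import *
s=ctrl.read_state();print(R.from_euler('z',-YAW).apply(s["eef_pos"]-C))
im=ctrl.get_image("side");cv2.imwrite("pics/s5.png",cv2.resize(im["frame"][130:330,230:480,::-1],None,fx=3,fy=3))
E
```

```text
clock: 7.1
eef_pos: [561.7, 30.4, 95.9]
tool_rot: [3.135, -0.002, 1.703]
force: [0.2, -0.3, 0.0]
width: 0.2
[ 1.2852897  43.60108922 95.90696649]
```

View pics/s5.png

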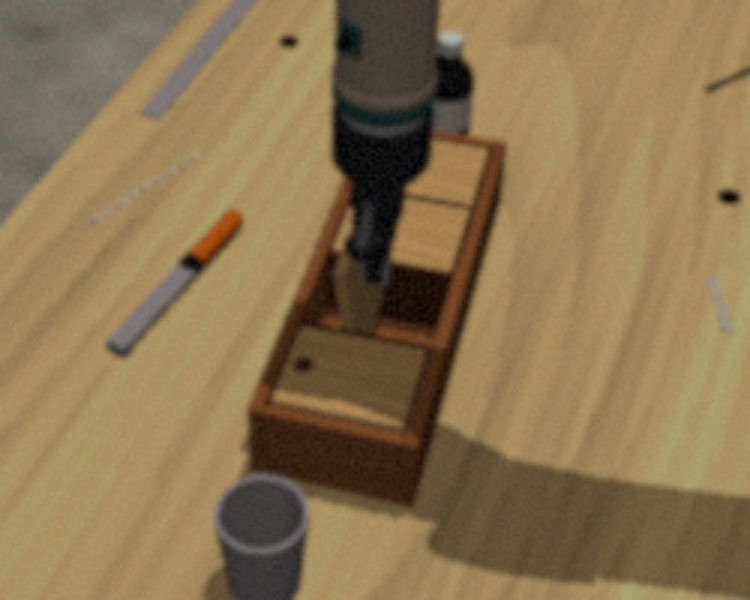

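The board is about upright at crop (360,290), leaning against the fingers. I'll push a few more millimetres while watching the force, then back off.

```bash
python3 -m creep '[{"hand":0,"travel":[0,0.2,0],"angular":[0,0,0]},{"hand":0,"travel":[0,0.3,0],"angular":[0,0,0]},{"hand":0,"travel":[0,0.3,0],"angular":[0,0,0]}]'
python3 -m creep '[{"hand":0,"travel":[0,-2,0],"angular":[0,0,0]},{"hand":0,"travel":[0,-5,0],"angular":[0,0,0]},{"hand":0,"travel":[0,-9,0],"angular":[0,0,0]},{"hand":0,"travel":[0,-13,0],"angular":[0,0,0]},{"hand":0,"travel":[0,-13,-5],"angular":[0,0,0]},{"hand":0,"travel":[0,-13,-10],"angular":[0,0,0]},{"hand":0,"travel":[0,-13,-10],"angular":[0,0,0]},{"hand":0,"travel":[0,-13,-10],"angular":[0,0,0]}]'
python3 - <<'E'
from h import *
im=ctrl.get_image("side");f=im["frame"].copy()
def line(P,col):
    p=px("side",im,[box(q) for q in P]).astype(int).reshape(-1,1,2);cv2.polylines(f,[p],True,col,1)
for th,col in((1.4,(255,0,0)),(1.57,(0,255,0)),(1.75,(0,0,255))):
    a=np.array([-np.cos(th),0,np.sin(th)]);n=np.array([np.sin(th),0,np.cos(th)])
    P0=np.array([14,0,70.])
    line([P0+66*a-5*n+[0,y,0] for y in(85,3)]+[P0+66*a+5*n+[0,y,0] for y in(3,85)],col)
g=np.hstack([im["frame"][180:260,310:390],f[180:260,310:390]])
cv2.imwrite("pics/s6.png",cv2.resize(g[:,:,::-1],None,fx=5,fy=5,interpolation=cv2.INTER_CUBIC))
for c in("top","side"):
    ctrl.get_image(c)
    for t in("board_2_edge","glue","cup","rasp"):
        print(c,t,[(np.round(d["at"],0).tolist(),round(d["confidence"],2)) for d in ctrl.spot_point(c,t)])
E
```

```text
clock: 7.45
eef_pos: [563.5, 30.7, 95.5]
tool_rot: [3.137, -0.002, 1.703]
force: [-2.8, 0.4, 2.0]
width: -0.2
clock: 8.25
eef_pos: [435.7, 13.4, 196.2]
tool_rot: [3.132, -0.002, 1.702]
force: [-0.5, -0.5, 0.6]
width: -0.3
top board_2_edge [([596.0, 35.0, 134.0], 0.97), ([522.0, -60.0, 77.0], 0.37)]
top glue [([609.0, -292.0, -1.0], 0.71)]
top cup []
top rasp [([754.0, 0.0, -6.0], 0.97)]
side board_2_edge [([589.0, 28.0, 135.0], 0.76), ([519.0, -67.0, 74.0], 0.67)]
side glue [([609.0, -294.0, 0.0], 0.84)]
side cup [([560.0, 270.0, 2.0], 0.94), ([531.0, -152.0, 74.0], 0.51)]
side rasp [([756.0, 2.0, 5.0], 0.95), ([559.0, 266.0, 2.0], 0.26)]
```

View pics/s6.png

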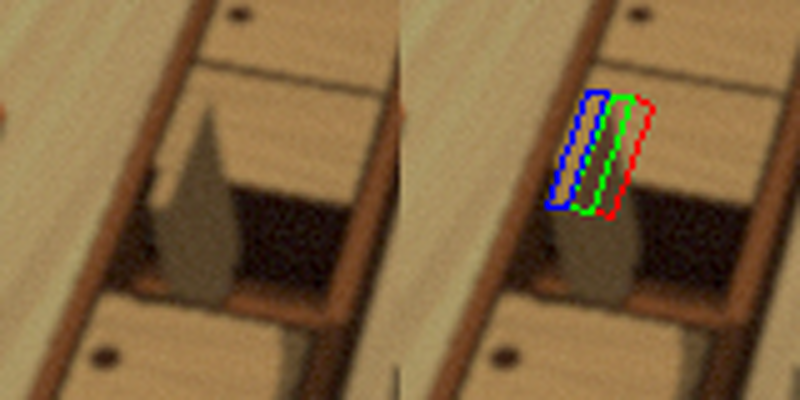

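The raised edge lies between the overlays for 1.57 and 1.75 rad, so the board is past upright. The bystanders have not moved, and the arm is clear of everything.

```bash
python3 -c "
from cell import ctrl
print(ctrl.finish_job())"
```

```text
the job is handed in; nothing more can be done
None
```

The second board was the loose one. It now stands open, slightly past upright, and the job is handed in at about 8.5 s on the robot's clock. No verdict was reported.

- **Finding it:** The first board held firm, pushing back with about 10 N and sinking only 0.2 mm. The second sank under about 2 N, so I did not press the third and fourth.
- **Opening it:** I pressed the second board to roughly 50° and lifted off. Then I pushed its underside away from the robot with the shut fingers until the force began to rise (about 3 N), and backed away.
- **Board angle:** In the last side picture its raised edge lies between my overlays for 1.57 and 1.75 rad. Both cameras put that edge at a height of 134–135 mm, as it should be for an upright board. They disagreed by about 7 mm in position, but both readings mean past upright.
- **Bystanders:** The glue bottle, cup and rasp were all found within about 5 mm of where they started. The top camera missed the cup in the last check, but the side camera found it in place.
- **Forces:** The highest force reading I saw was about 10 N, and at the end the arm was raised clear of everything.

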